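Clear and hold the gearbox inspection hatch

ROBOT

A 7-joint arm with a two-finger parallel gripper is mounted at the origin on the work surface. World frame = base frame: x ahead of the robot, y to its left, z up, the work surface at z = 0. Lengths are in mm, angles in rad, forces in N, time in s.
With the tool pointing down it reaches from about 400 to 900 mm from the base axis. Payload 5.6 kg.
Tool frame: the origin (TCP) lies midway between the tips of the shut fingers; the grasp point (between the pads) lies 19 mm behind it; z points along the fingers, y is the line along which they close (so a half turn about z gives the same grasp; the last joint's range is limited). The gripper opens to 92 mm and grips with 3 to 60 N. Pads are 20 mm wide; open, the fingers measure 128 mm over their backs; the gripper's body (75 mm by 189 mm) begins 69 mm behind the grasp point.
Start: joints at [-1.204, 0.468, -0.012, 1.603, 0.006, 1.071, -0.056], TCP at [259.017, 596.17, 214.592] pointing down, gripper open.
Joint ranges: [-2.53, 2.53], [-0.31, 2.02], [-1.57, 1.55], [0.28, 2.44], [-1.29, 4.43], [0.15, 1.84], [-2.92, 2.92]. Speed limits (rad/s): [2.57, 2.57, 3.14, 3.14, 3.14, 3.14, 3.14].

INTERFACE

Orientations are given as a rotation vector (axis times angle).
In Python, from cell import robot, grip, kin, viewer gives the robot as it stands. Calls block until the motion is done:
- robot.movep(position, orientation): joint-space move of the TCP to a pose.
- robot.servo_line(position, feed=150, rotation=None): straight line of the TCP; rotation=None keeps the orientation; feed is the mean speed in mm/s.
- robot.goto_joints(angles): joint-space move.
- grip(opening, newtons=None): opening from 0.0 (shut) to 1.0 (fully open); newtons is the grip in N (None keeps the last); returns when the fingers have stopped.
- robot.hold(seconds).
- kin.ik(position, orientation): joint angles nearest the present ones, or None.
- robot.observe(): the state.
- viewer.read_camera(name): name is "side" or "top" or "wrist"; returns the picture (420x560x3 uint8, red, green, blue); there is no depth.
- viewer.camera_info(name): a dict with "camera_matrix" (3x3 intrinsics, pixels), "R" (3x3) and "t" (3): a world point X has camera coordinates R X + t. Camera axes: x right, y down, z forward; pixel columns grow to the right and rows downward; lengths in mm; the calibration is good to about 2 mm. A picture is of the moment at which its call begins: read the wrist's pose just before it. camera_info takes no time and is no camera call; for the wrist camera it gives the pose at the moment of the call.
A pose or a line that the arm cannot do raises robot.IKError and nothing moves.
- robot.job_done(): hands the job in; it is judged then, once.
Trained networks look in the newest picture that a camera, given by its name, has taken for a name from the list of things; names that differ only in an ending like _2 or _b are one class to them, and where a whole thing is asked for, a point or a joint stands for the part that bears it (a point fixed in the world has none). Each returns a list of dicts, best first, with "confidence" (0 to 1); they miss things now and then, are a little off and sometimes report something else, mostly with a low value. They report only what shows in the picture. A call takes as long as a camera call. They do not tell look-alikes from the thing itself.
- viewer.silhouettes(name, camera): "mask" (420x560 bool, what is visible of it).
- viewer.pinpoint(name, camera): "at" ([x, y, z] in mm, in the coordinates of the camera as it stood for that picture, good to about 4 mm: a listed point, or the origin of a listed thing).
The state is a dict: "t": time; "joints": joint angles; "joint_velocities": joint speeds; "joint_torque": joint torques, N m; "tcp_pos": TCP position; "tcp_rot": TCP orientation; "contact_force": force on the tool from outside, world axes, zero at the start; "wrist_torque": the same for the moment, N m; "grip_width": opening from 0.0 (shut) to 1.0 (fully open); "grip_force": force on a finger pad.
Only numpy, scipy, OpenCV 4.12 (cv2) and the standard library are available. Lean on these libraries where they do the work, as an engineer would, in place of code of your own. Each camera call takes 0.05 s, during which the arm holds its last target. There are 200 camera calls.

TASK

Two empty steel cups were left standing on the closed hatch of the gearbox: nest them in the third cup that stands upright on the bench, so that all three make one straight stack there. Then lift the hatch, which has a handle bar, to 60 degrees open (give or take 5) and keep holding it there for the mechanic: it falls shut by itself, so the job ends with the gripper still holding it there; do not let go and never let it drop. Do not tip the cups over, and leave the bearing ring, the oil bottle and the red bin where they are.

Things in the scene. Friction and masses are not known exactly. Their poses are not given: they have to be found in the camera images.
- cup_a: Open, empty, conical cup of plain steel, one of three alike: 62 mm high, 62 mm across the rim, 36 mm across the foot, wall 2 mm, solid foot (inner floor 20 mm up), about 100 g. Origin: centre of its underside, z along its axis to the mouth. Nested in another, its underside seats 20 mm above the lower one's. At the start it stands upright on the closed hatch, on its left (+y) half.
- cup_b: Open, empty, conical cup of plain steel, one of three alike: 62 mm high, 62 mm across the rim, 36 mm across the foot, wall 2 mm, solid foot (inner floor 20 mm up), about 100 g. Origin: centre of its underside, z along its axis to the mouth. Nested in another, its underside seats 20 mm above the lower one's. At the start it stands upright on the closed hatch, on its right (-y) half.
- cup_base: Open, empty, conical cup of plain steel, one of three alike: 62 mm high, 62 mm across the rim, 36 mm across the foot, wall 2 mm, solid foot (inner floor 20 mm up), about 100 g. Origin: centre of its underside, z along its axis to the mouth. Nested in another, its underside seats 20 mm above the lower one's. At the start it stands upright on the bench, to the left or to the right of the gearbox.
- gearbox: Fixed cast-aluminium gearbox housing, 224 mm (x) by 252 mm (y) over its flange and bearing bosses, 92 mm high, open on top and closed by the hatch. Origin: centre of its underside on the bench; z up; x points from the handle side to the hinge side. The hatch is part of it.
- hatch (a joint): Opening angle of the hatch in rad: 0 closed (level), 1.047 is 60 degrees, stop at 1.9. The hatch is a plain grey plate, 190 mm (x) by 210 mm (y), 6 mm thick, about 0.65 kg, top face 98.5 mm above the bench when closed. It is hinged along its far (+x) edge, opens upward and turns freely: below 90 degrees it falls shut when let go.
- hatch_handle (a point): Middle of the round steel handle bar on the hatch: 10 mm thick, 110 mm long, along the gearbox's y, on a post at each end, its centre 38 mm above the hatch's top face, 168 mm from the hinge line along the plate and 44 mm above it across the plate. Turns with the hatch: x to the hinge, z out of the top face. The bar can turn in closed fingers, so the gripper may stay upright.
- hatch_hinge (a point): Middle of the hinge line of the hatch, 92.5 mm above the bench and 95 mm from the gearbox's origin along its +x; the line runs along the gearbox's y.
- race: Bystander: loose dark steel bearing ring lying flat, 90 mm outside, 68 mm inside, 24 mm high, on the bench on the other side of the gearbox than cup_base. Origin: centre of its underside.
- oil: Bystander: standing grey bottle with a black cap, 64 mm across, 170 mm high, behind the work to the right. Origin: centre of its underside.
- bin: Bystander: open red parts bin, 100 x 140 mm, 60 mm high, behind the work to the left. Origin: centre of its underside.
Mind the look-alikes: they are no part of the job. Leave any black or green look-alike of the cup_b alone.

How it is judged:
By the outcome, as a careful person would: the job done as asked, in the order asked, and still so for the second after the job is handed in, while the arm keeps its last pose, push and grip.
It also fails if it takes over 72 s, if anything falls off the work surface, if the arm or the gripper's body presses on something with over 40 N, if the wrist force passes 120 N, or if a joint passes its speed limit or range.

## Working session

There is one attempt and no reset: what is moved stays moved. The work goes in short steps, each a Python script; the robot and the scene stay as the last script left them, time stands still between calls to the robot, and variables do not carry over. Pictures are saved under pics/ and viewed, at most 10 in all, crops included, and the job is handed in when it is done.

```bash
ls; mkdir -p pics; cat > h.py <<'E'
import numpy as np, cv2
from cell import robot, grip, kin, viewer
from scipy.spatial.transform import Rotation as Rn
def towld(p,ci): return np.array(ci["R"]).T@(np.array(p)-np.array(ci["t"]))
def px(X,ci):
    c=np.array(ci["R"])@np.array(X,float)+np.array(ci["t"]); u=np.array(ci["camera_matrix"])@c; return u[:2]/u[2]
def ray(uv,z,ci):
    K=np.array(ci["camera_matrix"]);R=np.array(ci["R"]);t=np.array(ci["t"])
    d=R.T@np.linalg.inv(K)@np.array([uv[0],uv[1],1.]);o=-R.T@t
    return o+d*(z-o[2])/d[2]
def save(n,im): cv2.imwrite("pics/"+n,cv2.cvtColor(im,cv2.COLOR_RGB2BGR))
def down(a): # tool down, closing line (tool y) at angle a from world y
    return (Rn.from_euler('z',a)*Rn.from_rotvec([np.pi,0,0])).as_rotvec()
E
python3 - <<'E'
from h import *
np.set_printoptions(precision=1,suppress=True)
s=robot.observe();print(s)
ims=[]
for c in("top","side"):
    im=viewer.read_camera(c);ims.append(im);ci=viewer.camera_info(c)
    for n in("cup_a","gearbox","hatch_handle","hatch_hinge","race","oil","bin"):
        for d in viewer.pinpoint(n,c):
            w=towld(d["at"],ci);print(c,n,round(d["confidence"],2),w,px(w,ci))
for c,i in zip(("top","side"),ims): save(c+"0.png",i)
E
```

```text
pics
{'t': 0.0, 'joints': array([-1.2,  0.5, -0. ,  1.6,  0. ,  1.1, -0.1]), 'joint_velocities': array([-0., -0.,  0.,  0., -0.,  0., -0.]), 'joint_torque': array([  0. , -52.1,  -0. , -24.4,  -0.1,   0. ,   0. ]), 'tcp_pos': array([258.8, 595.6, 213.6]), 'tcp_rot': array([-0.6, -3.1,  0. ]), 'contact_force': array([-1. ,  0.7, -0.2]), 'wrist_torque': array([-0., -0., -0.]), 'grip_force': 0.0, 'grip_width': 1.0030399556827851}
top cup_a 0.77 [ 516.6 -204.3    3.1] [369.4 255.1]
top cup_a 0.64 [576.3 -69.7 102. ] [313.7 222.4]
top cup_a 0.64 [ 735.9 -162.1   -1. ] [351.6 161.3]
top cup_a 0.62 [ 643.7 -207.9    1.6] [371.1 200.4]
top gearbox 0.61 [543.9  -3.    0.1] [281.7 240.8]
top hatch_handle 0.74 [470.6 -15.1 138.7] [286.6 271.7]
top hatch_hinge 0.68 [639.4  16.   95. ] [274.  192.3]
top hatch_hinge 0.35 [577.7 -68.5  99.6] [313.1 221.8]
top race 0.91 [443.8 316.   -0.8] [140.7 280.5]
top oil 0.65 [ 709.7 -332.7    2.5] [424.8 173.9]
top bin 0.96 [727.6 332.8   1.3] [141.4 158.8]
side cup_a 0.9 [553.9  66.9 101.5] [284.8 229.3]
side cup_a 0.9 [ 732.7 -161.3    1.7] [231.9 197.5]
side cup_a 0.76 [ 514.4 -204.    -3.4] [316.  196.3]
side cup_a 0.55 [577.3 -66.5 100.8] [283.8 190.8]
side cup_a 0.51 [ 641.3 -202.3    2. ] [268.8 191.3]
side gearbox 0.86 [544.4  -1.5   0. ] [294.4 245. ]
side hatch_handle 0.73 [468.2 -17.8 139.9] [332.5 192.3]
side hatch_handle 0.47 [577.3 -63.4 100.5] [283.6 191.7]
side hatch_hinge 0.74 [636.3  17.9  97. ] [249.8 212.6]
side race 0.76 [443.7 313.2   1.2] [330.  381.8]
side oil 0.93 [ 707.3 -331.4    0.6] [255.2 165.7]
side bin 0.91 [728.7 332.9   2.4] [156.3 367.8]
```

View pics/top0.png

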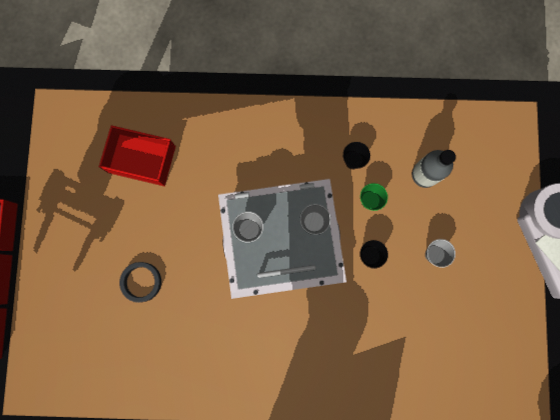

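View pics/side0.png

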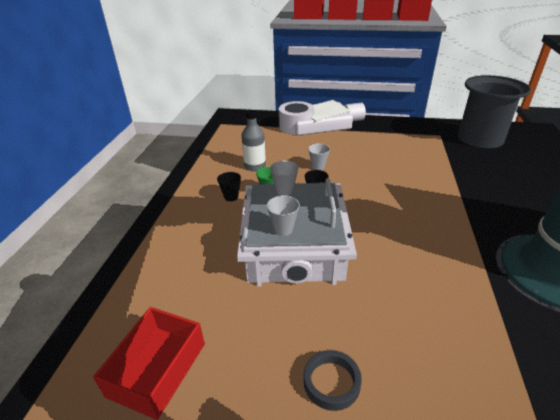

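Top view: bare-steel cups are on the hatch at about (248,228) = cup_a and (315,219) = cup_b. On the bench there are cup-like things at (357,155) black, (374,254) black, (374,196) green and (441,253) plain steel. Only the one at (441,253) fits cup_base: it is plain steel and stands right of the gearbox, opposite the ring at (140,281). I'll confirm with a crop and take a closer wrist view.

```bash
python3 - <<'E'
from h import *
np.set_printoptions(precision=1,suppress=True)
ci=viewer.camera_info("top")
im=cv2.cvtColor(cv2.imread("pics/top0.png"),cv2.COLOR_BGR2RGB)
crop=cv2.resize(im[130:280,210:470],None,fx=3,fy=3,interpolation=cv2.INTER_CUBIC)
print("base rim ray",ray((440.5,253),62,ci))
yaw=np.deg2rad(11)
robot.movep([540,-150,430],down(yaw))
s=robot.observe();print(s['t'],s['tcp_pos'])
cw=viewer.camera_info("wrist");w=viewer.read_camera("wrist")
for n in("cup_a","gearbox","hatch_handle","hatch_hinge"):
    for d in viewer.pinpoint(n,"wrist"):
        p=towld(d["at"],cw);print(n,round(d["confidence"],2),p,px(p,cw))
save("crop1.png",crop);save("w1.png",w)
E
```

```text
base rim ray [ 522.2 -347.8   62. ]
3.7 [ 540.4 -148.9  429.7]
cup_a 0.88 [ 642.8 -203.    -2.8] [313. 118.]
cup_a 0.85 [581.2 -68.7 101. ] [232.8 138.4]
cup_a 0.82 [556.3  64.  103.1] [150.2 137.8]
cup_a 0.71 [ 737.9 -165.4   -1.4] [304.8  61.6]
cup_a 0.6 [ 516.9 -204.4    1.6] [300.1 181. ]
gearbox 0.98 [547.7  -3.6   0. ] [205.1 146.8]
hatch_handle 0.6 [469.2 -13.3 135.2] [185.5 201.9]
hatch_hinge 0.93 [639.4  13.8  94.8] [188.   91.5]
```

View pics/crop1.png

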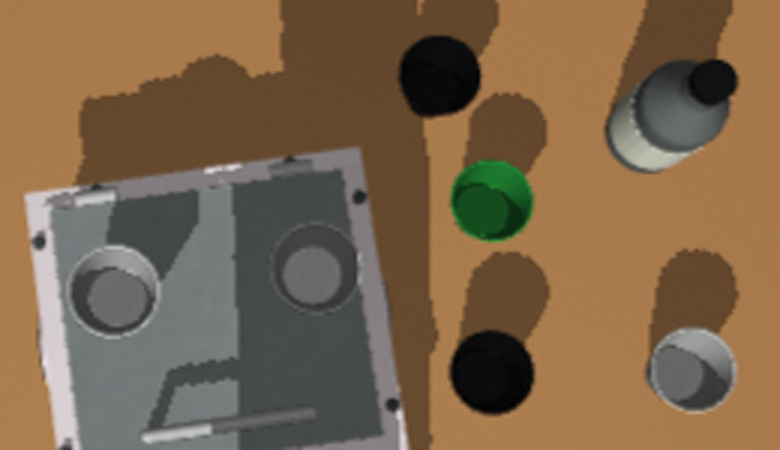

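View pics/w1.png

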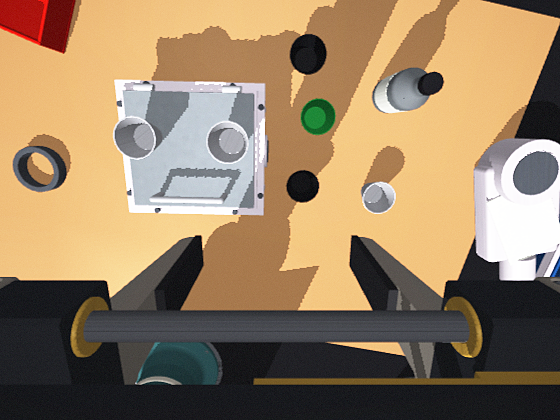

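The crop confirms it: (441,253) is plain bright steel, the neighbours are black or green. The wrist view shows the base rim at about (379,197) and both hatch cups at (134,139) and (227,141), with the gearbox edges square to the image, so its yaw is about 11°. Next: grasp cup_a.

```bash
python3 - <<'E'
from h import *
np.set_printoptions(precision=1,suppress=True)
cw=viewer.camera_info("wrist")
print("base",ray((379,196),62,cw),"A",ray((136,138),160.5,cw),"B",ray((228,141),160.5,cw))
o=down(np.deg2rad(11)); 
A=np.array([555,66.])
robot.movep([*A,260],o)
ci=viewer.camera_info("wrist");w=viewer.read_camera("wrist");save("w2.png",w)
for d in viewer.pinpoint("cup_a","wrist"):
    p=towld(d["at"],ci);print(round(d["confidence"],2),p,px(p,ci))
    if abs(p[2]-100)<12 and np.hypot(*(p[:2]-A))<15: A=(A+p[:2])/2
print(A)
robot.servo_line([*A,98.5+46],feed=120)
grip(0.0,20);s=robot.observe();print(s['t'],s['grip_width']*92,s['grip_force'],s['contact_force'],s['tcp_pos'])
robot.servo_line([*A,300],feed=200)
s=robot.observe();print(s['t'],s['grip_width']*92,s['grip_force'],s['contact_force'])
save("w3.png",viewer.read_camera("wrist"))
E
```

```text
base [ 526.7 -349.3   62. ] A [558.8  60.6 160.5] B [580.  -71.1 160.5]
0.84 [ 737.1 -161.6   -0.4] [463.9  80.4]
0.77 [ 518.8 -201.8    3.7] [440.5 234.9]
0.71 [579.1 -65.9  98.8] [390.2 195.2]
0.67 [558.3  64.6 104.5] [276.  192.9]
0.66 [ 642.4 -202.8   -7.2] [465.  154.9]
[556.6  65.3]
6.8333 59.09856543462451 19.989615237282123 [-0.4 -0.5  1.4] [556.8  65.2 144.7]
7.7583 58.76596688746323 19.98914684780175 [-0.1 -0.3 -2. ]
```

View pics/w3.png

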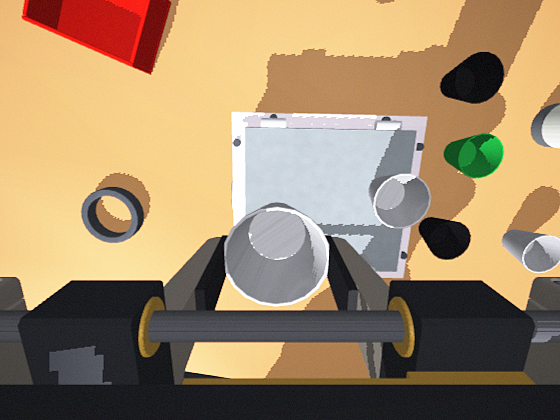

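Cup_a is held, upright, with the rim centred at about (277,255) between the fingers. I'll measure its true offset from the TCP, then check the base cup from above and nest.

```bash
python3 - <<'E'
from h import *
np.set_printoptions(precision=1,suppress=True)
cw=viewer.camera_info("wrist");s=robot.observe()
ur,uf=(277,255),(277,234)
print("rim",ray(ur,316,cw)-s['tcp_pos'],"floor",ray(uf,274,cw)-s['tcp_pos'])
B=np.array([524.5,-348.5])
o=down(np.deg2rad(11))
robot.movep([B[0]-20,B[1]+90,300],o)
ci=viewer.camera_info("wrist");w=viewer.read_camera("wrist");save("w4.png",w)
for d in viewer.pinpoint("cup_a","wrist"):
    p=towld(d["at"],ci);print(round(d["confidence"],2),p,px(p,ci))
for d in viewer.silhouettes("cup_base","wrist"):
    r,c=np.where(d["mask"]);print("sil",round(d["confidence"],2),len(r),c.min(),c.max(),r.min(),r.max())
print(robot.observe()['t'],px([*B,62],ci))
E
```

```text
rim [ 5.3  0.5 17.4] floor [  2.1  -0.3 -24.6]
0.93 [578.1 -69.3  99.6] [131.7  97.5]
0.78 [ 509.9 -257.8  255.5] [278.2 222.1]
0.58 [ 517.4 -203.     3.9] [243.7 160.9]
0.55 [ 641.7 -200.9   -7.4] [256.7  77.8]
sil 0.79 1533 320 365 158 202
9.2 [342.8 180.8]
```

View pics/w4.png

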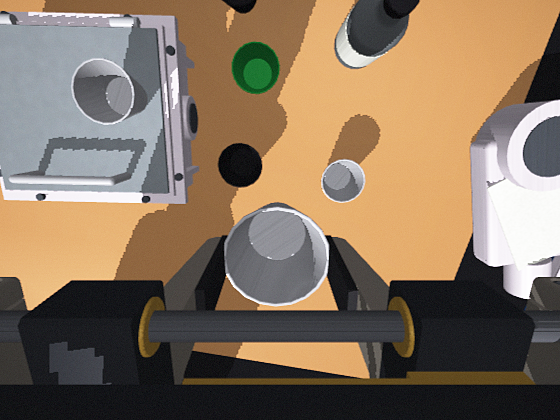

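The base rim is at (343,180), within a pixel of where I predicted it, and the held cup sits about 4 mm ahead of the TCP. Nesting now.

```bash
cat > place.py <<'E'
from h import *
np.set_printoptions(precision=1,suppress=True)
def place(B,off,seat):
    """lower held cup (offset off from tcp) until seated, underside at 'seat'"""
    x,y=np.array(B)-off
    robot.movep([x,y,seat+46+75],down(np.deg2rad(11)))
    robot.servo_line([x,y,seat+46+10],feed=150)
    f0=robot.observe()['contact_force'][2]
    z=seat+56
    while z>seat+43:
        z-=2; robot.servo_line([x,y,z],feed=40)
        f=robot.observe()['contact_force'][2]-f0
        if f>3: break
    print("seated z",z,"f",f)
    grip(1.0); s=robot.observe();print(s['t'],s['contact_force'],s['grip_width'])
    robot.servo_line([x,y,seat+160],feed=200)
E
python3 - <<'E'
from place import *
place([524.5,-348.5],np.array([4,.5]),20)
o=down(np.deg2rad(11)); A=np.array([578.8,-68.5])
robot.movep([500,-260,300],o)
ci=viewer.camera_info("wrist");w=viewer.read_camera("wrist");save("w5.png",w)
for d in viewer.pinpoint("cup_b","wrist"):
    p=towld(d["at"],ci);print(round(d["confidence"],2),p,px(p,ci))
print(px([524.5,-348.5,82],ci),px([524.5,-348.5,62],ci))
E
```

```text
seated z 64 f 10.931884134387495
12.6833 [-0.1  0.4  0.1] 1.0023134679449583
0.86 [579.2 -73.2  98.4] [133.1  92. ]
0.69 [ 520.4 -202.8    0.2] [242.9 154.9]
0.64 [ 642.1 -206.7   -1.7] [259.   73.2]
[345.4 178.9] [342.1 176.4]
```

View pics/w5.png

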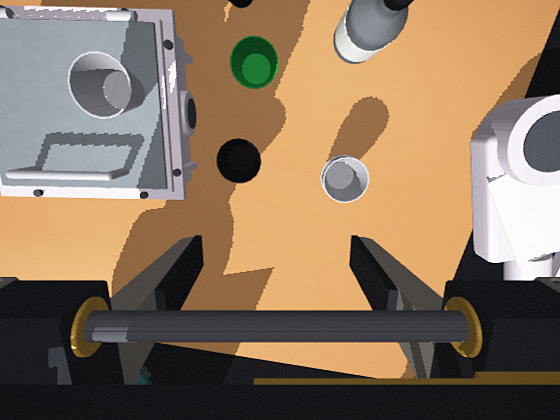

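Cup_a is nested: one rim at (345,179), exactly the predicted 82 mm rim position. Now cup_b.

```bash
python3 - <<'E'
from place import *
o=down(np.deg2rad(11)); A=np.array([580.5,-69.5])
robot.movep([*A,250],o)
robot.servo_line([*A,98.5+46],feed=120)
grip(0.0,20);s=robot.observe();print(s['t'],s['grip_width']*92,s['grip_force'],s['contact_force'])
robot.servo_line([*A,300],feed=200)
s=robot.observe()
cw=viewer.camera_info("wrist");w=viewer.read_camera("wrist");save("w6.png",w)
off=np.array([4,.5])
for d in viewer.pinpoint("cup_b","wrist"):
    p=towld(d["at"],cw)
    if p[2]>200: print(p-s['tcp_pos'],d["confidence"])
# rim of held cup: silhouette
for d in viewer.silhouettes("cup_b","wrist"):
    r,c=np.where(d["mask"])
    if len(r)>4000:
        print("sil",c.min(),c.max(),r.min(),r.max())
        u=((c.min()+c.max())/2,r.max()-(c.max()-c.min())*0.47)
        print("rim off",ray(u,s['tcp_pos'][2]+16,cw)-s['tcp_pos'])
print(s['grip_width']*92,s['grip_force'])
E
```

```text
16.6417 59.647791636767124 20.000235778279603 [-0.5  0.6  2.8]
[ -0.5  -1.9 -45.1] 0.83
sil 224 327 208 309
rim off [ 1.1  0.5 16. ]
sil 132 303 125 270
rim off [35.7 38.6 16. ]
59.61013304206743 19.99981907196343
```

View pics/w6.png

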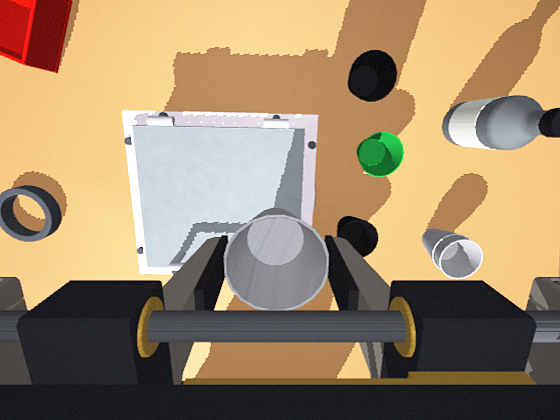

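Cup_b is held and well centred (offset under 1 mm), rim at (276,261). Place it, check, then look at the handle.

```bash
python3 - <<'E'
from place import *
place([524.5,-348.5],np.array([.5,0]),40)
H=np.array([471,-16.]);y=11
side=viewer.read_camera("side")
best=None
for a in(-79,101):
    try: q=kin.ik([*H,190],down(np.deg2rad(a)));q2=kin.ik([593,5,250],down(np.deg2rad(a)))
    except Exception as e: q=q2=None
    print(a,q,q2)
    if q is not None and q2 is not None:
        c=np.abs(np.array(q)-robot.observe()['joints']).sum()
        if best is None or c<best[0]: best=(c,a)
a=best[1];print("use",a)
robot.movep([*H,230],down(np.deg2rad(a)))
ci=viewer.camera_info("wrist");w=viewer.read_camera("wrist")
for n in("hatch_handle","hatch_hinge","gearbox"):
    for d in viewer.pinpoint(n,"wrist"):
        p=towld(d["at"],ci);print(n,round(d["confidence"],2),p,px(p,ci))
print(px([*H,136.5],ci),robot.observe()['t'])
t=viewer.read_camera("top")
P=np.hstack([cv2.resize(w,(400,300)),np.vstack([cv2.resize(side[120:270,200:400],(400,300))])])
Q=np.hstack([cv2.resize(t[180:310,330:470],(323,300)),np.zeros((300,477,3),np.uint8)])
save("w7.png",np.vstack([P,Q]))
E
```

```text
seated z 84 f 13.308931017235633
21.6417 [0.7 0.3 0.4] 0.9991921301958276
-79 [-1.1  0.6  1.5  2.1 -0.7  1.1 -2.2] [-1.   0.7  1.4  1.8 -0.8  1.3 -2.3]
101 [-0.6  0.2  0.7  2.1 -0.2  0.9  0.3] [-0.6  0.4  0.7  1.7 -0.3  1.1  0.4]
use 101
hatch_handle 0.81 [475.  -14.3 134.1] [280.3 206.5]
hatch_hinge 0.61 [638.6  11.3  91.7] [433.4 201.2]
[275.7 208.2] 23.9
```

View pics/w7.png

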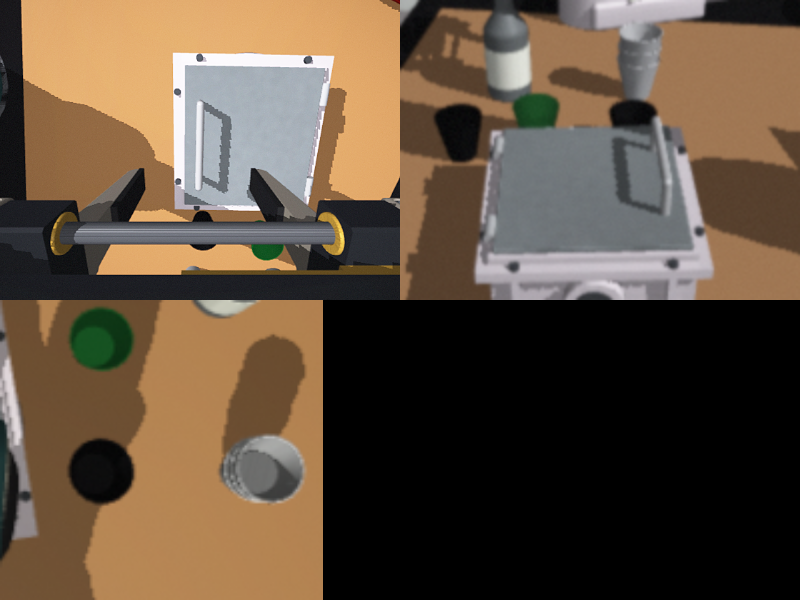

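All three cups stand in one straight stack (upper right panel, three rims). The bar shows at about (278,203) in the full wrist frame, parallel to the pads, which puts it at (473,-14). Grasp it gently and null any side force.

```bash
python3 - <<'E'
from h import *
np.set_printoptions(precision=2,suppress=True)
o=down(np.deg2rad(101));u=np.array([np.cos(np.deg2rad(11)),np.sin(np.deg2rad(11)),0])
p=np.array([473.,-14,118.5])
robot.servo_line(p+[0,0,40],feed=150);robot.servo_line(p,feed=80)
f0=robot.observe()['contact_force']
grip(0.0,8)
for i in range(6):
    s=robot.observe();f=s['contact_force']-f0;print(s['t'],s['grip_width']*92,s['grip_force'],f,s['tcp_pos'],p)
    fu=f@u
    if abs(fu)<1.5: break
    p=p+u*np.clip(fu*0.15,-1.5,1.5); robot.servo_line(p,feed=20)
E
```

```text
26.4333 9.80277129023766 7.987609505653381 [ 2.78  0.56 -3.85] [473.68 -13.89 118.56] [473.  -14.  118.5]
26.6833 9.790240863403668 7.988050282001495 [ 2.85  1.2  -3.62] [473.67 -13.88 118.55] [473.42 -13.92 118.5 ]
26.9333 9.747395438018732 7.988039553165436 [ 1.38 -0.11 -1.  ] [473.69 -13.89 118.53] [473.86 -13.83 118.5 ]
```

```bash
python3 - <<'E'
from h import *
np.set_printoptions(precision=2,suppress=True)
u=np.array([np.cos(np.deg2rad(11)),np.sin(np.deg2rad(11)),0])
p0=robot.observe()['tcp_pos']
grip(0.0,35)
print(robot.observe()['contact_force'],robot.observe()['grip_width']*92)
k=0
for th in range(4,61,4):
    t=np.deg2rad(th);c,sn=np.cos(t),np.sin(t)
    robot.servo_line(p0+u*(168-168*c+44*sn)+[0,0,168*sn+44*c-44],feed=60)
    s=robot.observe();d=s['tcp_pos']-p0
    a=np.rad2deg(np.arctan2(44+d[2],168-d@u)-np.arctan2(44,168))
    if th%12==0: print(th,round(a,1),s['t'],s['contact_force'],s['grip_width']*92,s['grip_force'])
    if np.linalg.norm(s['contact_force'])>35: print("STOP",th,s['contact_force']);break
ci=viewer.camera_info("side");im=viewer.read_camera("side")
for n in("hatch_handle","hatch_hinge"):
    for q in viewer.pinpoint(n,"side"): print(n,q["confidence"],towld(q["at"],ci))
print(s['tcp_pos']);save("s8.png",im)
E
```

```text
[ 0.43 -0.08  0.65] 9.083973843700777
12 12.0 28.2 [ 0.02 -2.61 -5.66] 8.784861087597735 35.00985324382782
24 23.9 29.25 [-4.11 -4.43 -2.24] 8.857595761033894 34.97943699359894
36 35.6 30.3 [-9.01 -5.71  5.6 ] 8.836492589033424 34.977412819862366
48 48.1 31.35 [-7.93 -6.4   8.9 ] 8.831814756285839 35.038374066352844
60 60.3 32.4 [-3.37 -6.66  5.66] 8.647410715964533 35.0079882144928
hatch_handle 0.78 [590.7    6.6  260.15]
hatch_hinge 0.64 [639.45  18.48  97.78]
hatch_hinge 0.6 [540.81  -1.49   2.59]
[594.48   7.35 244.19]
```

View pics/s8.png

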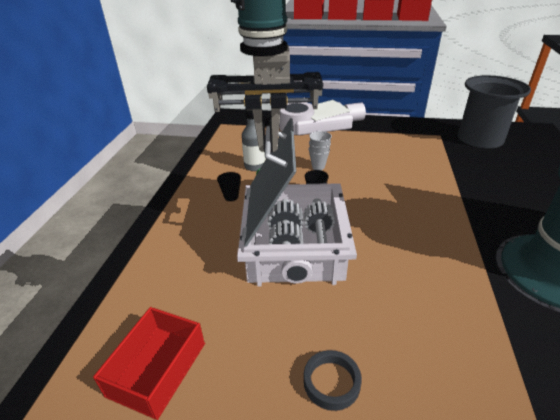

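The hatch is open at about 60° with the bar in the fingers: measured handle z is 260 mm, and 260 is expected. The stack stands at (319,150), and the ring, bottle and bin are unmoved. Settle briefly, recheck and hand in.

```bash
python3 - <<'E'
from h import *
robot.hold(0.7);s=robot.observe();print(s['t'],s['tcp_pos'],s['grip_width']*92,s['grip_force'],s['contact_force'])
print(robot.job_done())
E
```

```text
33.25 [594.23882107   7.28711018 244.11299023] 8.587932546866256 35.00755727291107 [-2.66343717 -7.00624544  5.72515005]
the job is handed in; nothing more can be done
None
```

The job is handed in at about 33 s of the 72 s allowed: all three cups stand in one straight stack on the bench, and the gripper is still holding the hatch at about 60° (about 59–60° by my two measurements).

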